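# Rock the sample cup, then hold the probe in its port

## Robot

A 7-joint arm with a two-finger parallel gripper is mounted at the origin on the work surface. World frame = base frame: x ahead of the robot, y to its left, z up, the work surface at z = 0. Lengths are in m, angles in rad, forces in N, time in s.
With the tool pointing down it reaches from about 0.425 to 0.875 m from the base axis. Payload 4.7 kg.
Tool frame: the origin (TCP) lies at the very end of the fingers, on their centre line; the grasp point (between the pads) lies 19 mm behind it (grip_point_offset is the distance from the TCP to the grasp point, in m); x points along the fingers, z is the direction in which the jaws open and shut, and the axes are right-handed (so a half turn about x gives the same grasp; the last joint's range is limited). The gripper opens to 87 mm and grips with 3 to 60 N. Pads are 19 mm wide; open, the fingers measure 117 mm over their backs; the gripper's body (75 mm by 190 mm) begins 51 mm behind the grasp point.
Start: joints at [-1.222, 0.321, -0.07, 1.45, 0.023, 1.371, -0.057], TCP at [0.214, 0.614, 0.223] pointing down, gripper open.
Joint ranges: [-2.86, 2.86], [-0.3, 2.09], [-1.38, 1.24], [0.06, 2.45], [-1.56, 4.7], [0.09, 2.05], [-2.69, 2.69]. Speed limits (rad/s): [2.57, 2.57, 3.14, 3.14, 3.14, 3.14, 3.14].

## Interface

Orientations are given as a rotation vector (axis times angle).
In Python, from bench import get_state, get_image, calibration, close_job, grip_point_offset gives the robot as it stands.
- The arm moves only by the tool play_rows, never from a script. Its argument "targets" is a list of rows, each an object with "claw": the closure, from 0 (fully open) to 1 (shut); "linear": the shift along the tool's x, y, z as a fraction of full scale, a list of three; "rotation": the turn, a rotation vector about the tool's x, y, z as a fraction of full scale, a list of three. In form: [{"claw": claw, "linear": [x, y, z], "rotation": [wx, wy, wz]}, ...]. A call has 1 to 10 rows; each row shifts and turns the pose as measured when the row begins, along the tool's axes as they then stand; what a row does not reach is not made up. Full scale, the value 1, is 2.5 cm for a shift and 90 degrees for a turn. A row lasts 1/12 s, in which the tool goes at most 41.7 mm and 7.16 degrees, less where a joint would pass 70% of its speed; a pose out of reach is approached as far as the arm can. A call with a number of a shift or a turn outside -1 to 1 is refused whole. A call with a gripper value outside its range is refused whole. The fingers move at their own pace and stop on an object; "newtons" is the grip in N (left out, the last holds). Time passes only in rows, so rows that do not move let the fingers close. It gives the time, the measured TCP pose, the force and the opening at its end, in the units of the state.
- get_state(): the state, without advancing time (a new reading comes with each control period).
- get_image(name): name is "side" or "top"; returns the picture (420x560x3 uint8, blue, green, red); there is no depth.
- calibration(name): a dict with "fx", "fy", "cx", "cy" (pixels), "rvec" (rotation vector, rad) and "tvec" (3), from world to camera coordinates, as OpenCV has them. Camera axes: x right, y down, z forward; pixel columns grow to the right and rows downward; lengths in m; the calibration is good to about 2 mm. A picture is of the moment at which its call begins. calibration takes no time and is no camera call.
- close_job(): hands the job in, once; it reports no verdict.
The state is a dict: "time": time; "joint_positions": joint angles; "qd": joint speeds; "joint_torque": joint torques, N m; "position": TCP position; "tool_rot": TCP orientation; "ft_force": force on the tool from outside, world axes, zero at the start; "torque": the same for the moment, N m; "grip_width": opening from 0.0 (shut) to 1.0 (fully open).
Only numpy, scipy, OpenCV 4.12 (cv2) and the standard library are available. Lean on these libraries where they do the work, as an engineer would, in place of code of your own. Each camera call takes 0.05 s, during which the arm holds its last target. There are 200 camera calls.

## Task

Using the black handle bar, tilt the sample cup in its cradle over to about 30 degrees, pause there for a good second, and bring it back fully level. Then lift the yellow-handled probe out of its stand and lower it upright through the guide hole (orange collar) in the cup's blue lid, without the stem touching the hole, until the red band on the stem is level with the mouth of the hole. Finish there, still holding the probe steady and centred with a clear gap all round; leave the tube rack, phone and tub where they are.

Things in the scene. Friction and masses are not known exactly. Their poses are not given: they have to be found in the camera images.
- yoke: fixed white cradle base, 150 x 110 x 12 mm, with two upright cheeks at its own x = +-60 mm (10 mm thick, 78 mm high) between which the white sample cup (72 mm wide, 70 mm high, underside 25 mm above the table, under a 78 mm blue lid) hangs on a level hinge. Origin: centre of the underside, on the table; the hinge runs along its own x axis, the handle bar lies on its -y side.
- rocker (a joint): tilt of the cup about the hinge: 0 = level (a hard stop), growing to 0.9 rad as the handle bar is lifted and the cup leans to the cradle's +y side. Friction (0.15 N m) holds it at any angle. It starts near level, at 0 to 0.12 rad.
- hinge (a point): middle of the hinge line, 60 mm above the table, in the centre of the cup; fixed; its axes are the cradle's.
- handle (a point): middle of the round black handle bar, which turns with the cup: 12 mm thick, 98 mm long, parallel to the hinge (its own x axis), held at its ends by 8 mm steel arms 90 mm apart. At level it is 105 mm to the cradle's -y side of the hinge and 75 mm above the table; clear air all round it between the arms. Its axes turn with the cup.
- port (a point): centre of the mouth of the guide hole (upper edge of the orange collar on the blue lid); turns with the cup; its z axis is the axis of the bore, pointing up and out. Bore 22 mm wide and 21 mm long, then the hollow of the cup; collar 32 mm wide, 14 mm high. At level the mouth is 115 mm above the table, straight above the hinge, and the cup's floor is 85 mm below the mouth.
- stand: fixed probe stand: grey base 90 x 90 mm, four steel posts and a white top plate 70 x 70 mm whose upper face is 115 mm above the table, with a 16 mm hole through its middle. Origin: centre of the underside.
- probe: the probe, 120 g nominal, 168 mm long, hanging loose and upright in the stand by its black collar. Origin at the tip (lower end) of the stem, z axis up along the stem. Steel stem 10 mm thick and 100 mm long; collar 32 mm wide from 100 to 106 mm above the tip; yellow square handle 24 x 24 mm (faces along its x and y axes) from 106 to 160 mm; small black stub on top. In the stand its tip is 15 mm above the table.
- probe_tip (a point): lower end of the stem, on its axis.
- band (a point): centre, on the stem axis, of the red band on the stem: 45 mm above the tip, the band is 16 mm long.
- grip (a point): place to hold the probe: centre of the yellow square handle, 135 mm above the tip; axes as the probe's.
- tube_rack: bystander: white and grey block 60 x 120 mm, 93 mm high with its orange- and red-capped tubes; leave alone. Origin: centre of the underside.
- phone: bystander: black phone 150 x 73 x 9 mm lying flat; leave alone. Origin: centre of the underside.
- tub: bystander: clear open plastic tub 100 x 130 x 50 mm; leave alone. Origin: centre of the underside.
There are look-alikes about, which are no part of the job. What is shaped like the probe but purple is not meant. Several things look just like the stand: the one meant starts nearest to the robot's base.

How it is judged:
On the way, in this order (a step that is already met when the one before it is completed fails the run):
1. the cup is held tilted at 30 degrees (25 to 35) for half a second (value of joint rocker between 0.436 and 0.611 rad), for 0.5 s.
2. the cup is back level (within 2 degrees) with the probe still in its stand (value of joint rocker below 0.035 rad and height (world z) of probe_tip below 0.03 m), for 0.2 s.
3. the probe is held with its tip above the mouth of the guide hole (horizontal distance between probe_tip and port below 0.011 m and z of probe_tip in the frame of port above 0 m and contact force between the fingers and probe above 1 N), for 0.05 s.
At the end, for the whole second after the job is handed in: The cup is level (within 2 degrees); the probe hangs in the gripper alone, still (under 20 mm/s) and upright (within 4 degrees), its red band straddling the mouth of the guide hole (band centre within 8 mm of it), stem at the band and at the tip within 3.5 mm of the hole's centre, touching nothing (value of joint rocker below 0.035 rad and z of band in the frame of port between -0.008 and 0.008 m and horizontal distance between each of band, probe_tip and port below 0.0035 m and angle between probe's own z axis and vertical below 0.07 rad and contact force between probe and yoke below 0.2 N and contact force between probe and stand below 0.2 N and contact force between the fingers and probe above 1 N and linear speed of probe below 0.02 m/s); the arm keeps its last pose, push and grip.
It fails at once if the probe touches the cup, its lid or its cradle (contact force between probe and yoke above 0.5 N).
It fails at once if the cup is tipped beyond 40 degrees (value of joint rocker above 0.7 rad).
It fails at once if the tube rack is moved by more than 10 mm (distance of tube_rack from where it was at the start of the episode above 0.01 m).
It fails at once if the phone is moved by more than 10 mm (distance of phone from where it was at the start of the episode above 0.01 m).
It fails at once if the tub is moved by more than 10 mm (distance of tub from where it was at the start of the episode above 0.01 m).
It also fails if it takes over 58 s, if anything falls off the work surface, if the arm or the gripper's body presses on something with over 40 N, if the wrist force passes 120 N, or if a joint passes its speed limit or range.

## Working session

There is one attempt and no reset: what is moved stays moved. The work goes in short steps, Python scripts to look and compute and a tool call to move; the robot and the scene stay as the last step left them, time stands still between calls to the robot, and variables do not carry over. Pictures are saved under pics/ and viewed, about 8 in all and at most 12, crops included, and the job is handed in when it is done.

Besides the shell and the picture viewer there is one more tool, called as name([rows], argument=value, ...), one row to a line, values as JSON. play_rows: Moves the arm, as the interface text tells. Shift numbers are shares of 2.5 cm and turn numbers shares of 90 degrees, none past 1 either way. Its arguments: {"type":"object","properties":{"targets":{"type":"array"},"newtons":{"type":"number"}},"required":["targets"]}

```bash
ls; mkdir -p pics
cat > h.py <<'E'
import numpy as np, cv2
from bench import *
from scipy.spatial.transform import Rotation as R
def cam(n):
    c=calibration(n); K=np.array([[c['fx'],0,c['cx']],[0,c['fy'],c['cy']],[0,0,1]]);
    return K,R.from_rotvec(np.ravel(c['rvec'])).as_matrix(),np.ravel(c['tvec'])
def ray(n,u,v):
    K,r,t=cam(n); d=r.T@np.linalg.inv(K)@[u,v,1]; return -r.T@t,d/np.linalg.norm(d)
def onz(n,u,v,z):
    o,d=ray(n,u,v); return o+d*(z-o[2])/d[2]
def proj(n,p):
    K,r,t=cam(n); q=K@(r@np.array(p)+t); return q[:2]/q[2]
def tri(a,b):
    (o1,d1),(o2,d2)=ray('top',*a),ray('side',*b)
    s=np.linalg.lstsq(np.c_[d1,-d2],o2-o1,rcond=None)[0]
    p,q=o1+s[0]*d1,o2+s[1]*d2; return (p+q)/2,np.linalg.norm(p-q)
E
python3 - <<'E'
from h import *
for n in('top','side'):
    im=get_image(n); cv2.imwrite(f'pics/{n}0.png',im); print(n,ray(n,280,210))
s=get_state(); print(s, grip_point_offset); print(R.from_rotvec(s['tool_rot']).as_matrix().round(3))
E
```

```text
pics
top (array([0.31599143, 0.01740558, 1.43242995]), array([ 0.19180052, -0.01669382, -0.98129194]))
side (array([0.18743532, 0.54258759, 0.59200813]), array([ 0.51010867, -0.66213206, -0.54897202]))
{'time': 0.1, 'joint_positions': array([-1.22192384,  0.32175976, -0.07004953,  1.45155612,  0.02259756,
        1.37078166, -0.05693465]), 'qd': array([-5.46237286e-04, -4.37096674e-04, -3.90693092e-04, -3.74152833e-03,
        9.59500348e-04,  6.54062547e-05,  1.08939748e-04]), 'joint_torque': array([-2.10900826e-04, -4.92575383e+01, -4.05522035e-01, -3.13397527e+01,
       -6.40920061e-02,  3.96713137e-02,  7.79858942e-05]), 'position': array([0.2134645 , 0.61342883, 0.22156197]), 'tool_rot': array([-0.96019732,  1.35056941,  0.95841485]), 'ft_force': array([ 0.51368027,  0.3536862 , -0.7268733 ]), 'torque': array([-0.03176411, -0.01749932,  0.00530308]), 'grip_width': 0.9931829704994839} 0.0187
[[-0.    -0.944  0.329]
 [-0.002  0.329  0.944]
 [-1.    -0.    -0.002]]
```

View pics/top0.png

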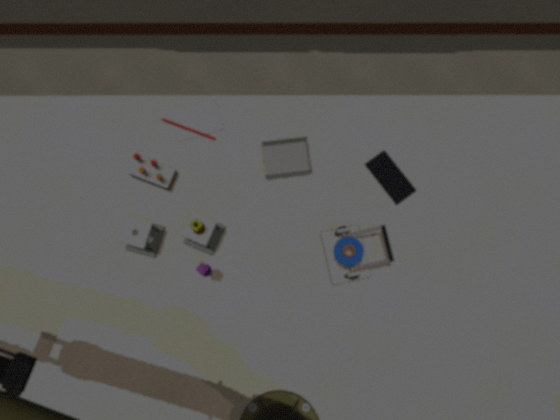

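View pics/side0.png

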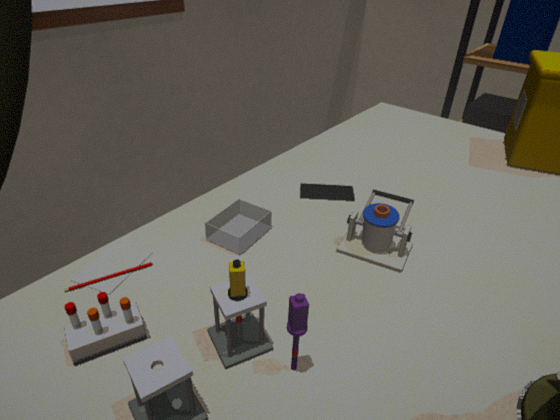

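The top view shows the cup (348,251) with its handle bar (388,243). There are two stands: one at (204,235) holding the yellow probe, and an empty one at (146,237). The purple decoy is at (205,270). The stand with the yellow probe is the nearer of the two to the base (about (280,410)), so it fits the description. I'll enlarge to confirm and measure.

Run:
```python
from h import *
t=cv2.convertScaleAbs(cv2.imread('pics/top0.png'),alpha=1.8); s=cv2.convertScaleAbs(cv2.imread('pics/side0.png'),alpha=1.6)
A=cv2.resize(t[200:300,310:410],(400,300) if 0 else (300,300),interpolation=cv2.INTER_CUBIC)
B=cv2.resize(t[200:300,120:240],(360,300),interpolation=cv2.INTER_CUBIC)
C=cv2.resize(s[180:280,320:430],(330,300),interpolation=cv2.INTER_CUBIC)
D=cv2.resize(s[250:375,200:320],(288,300),interpolation=cv2.INTER_CUBIC)
top=np.hstack([A,B]); bot=np.hstack([C,D]); w=max(top.shape[1],bot.shape[1])
pad=lambda x:cv2.copyMakeBorder(x,0,0,0,w-x.shape[1],cv2.BORDER_CONSTANT)
cv2.imwrite('pics/crop1.png',np.vstack([pad(top),pad(bot)]))
def blob(n,name,lo,hi,roi):
    im=cv2.imread(f'pics/{n}0.png'); x0,y0,x1,y1=roi
    m=cv2.inRange(cv2.cvtColor(im[y0:y1,x0:x1],cv2.COLOR_BGR2HSV),lo,hi)
    k,l,st,c=cv2.connectedComponentsWithStats(m)
    for i in np.argsort(-st[1:,4])[:2]+1: print(n,name,st[i]+[x0,y0,0,0,0],(c[i]+[x0,y0]).round(2))
for n,rc,rp in(('top',(310,200,410,300),(120,200,240,300)),('side',(320,180,430,280),(200,250,320,375))):
    blob(n,'blue',(100,120,40),(125,255,255),rc); blob(n,'orange',(3,100,40),(18,255,255),rc)
    blob(n,'yellow',(22,120,50),(35,255,255),rp); blob(n,'purple',(130,80,30),(160,255,255),rp); blob(n,'black',(0,0,0),(180,255,40),rc)
```

```text
top blue [334 237  29  29 486] [348.15 251.1 ]
top orange [343 246  11  10  41] [348.29 249.9 ]
top yellow [191 220  12  12  85] [196.34 225.51]
top purple [197 264  13  11 105] [203.69 269.27]
top black [382 227  10  34  80] [386.91 243.76]
top black [394 200   7   3  15] [397.   200.73]
side blue [363 203  36  24 446] [380.46 216.31]
side orange [375 205  14  13 142] [381.33 210.82]
side yellow [229 261  17  36 354] [236.78 278.34]
side purple [287 294  22  56 678] [297.42 317.12]
side purple [292 357   5  13  50] [293.82 362.66]
side black [320 185  24  15  97] [331.   191.34]
side black [343 187  11  13  56] [348.54 193.21]
```

View pics/crop1.png

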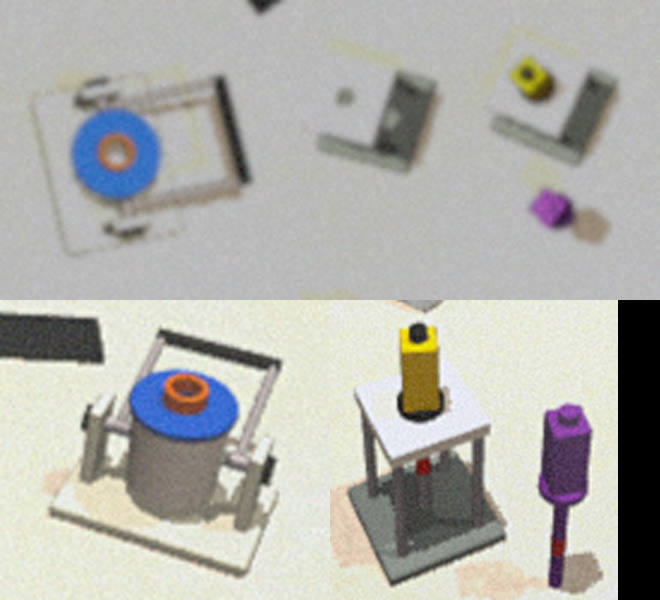

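The crop confirms it: the yellow probe hangs by its black collar in the right-hand stand, and the purple one stands free on the table. Next I compute positions.

```bash
cat >> h.py <<'E'
def hull(im,lo,hi,roi,blur=0):
    x0,y0,x1,y1=roi; S=4
    c=cv2.resize(im[y0:y1,x0:x1],None,fx=S,fy=S,interpolation=cv2.INTER_CUBIC)
    m=cv2.inRange(cv2.cvtColor(c,cv2.COLOR_BGR2HSV),lo,hi)
    m=cv2.morphologyEx(m,cv2.MORPH_OPEN,np.ones((5,5)))
    cs=max(cv2.findContours(m,0,2)[0],key=cv2.contourArea); h=cv2.convexHull(cs)
    M=cv2.moments(h); f=lambda p:(np.array(p)+.5)/S-.5+[x0,y0]
    return f([M['m10']/M['m00'],M['m01']/M['m00']]),f(h[:,0]),f(cv2.minAreaRect(h)[0])
BL=((100,120,40),(125,255,255));OR=((3,100,40),(18,255,255));YE=((22,120,50),(35,255,255));BK=((0,0,0),(180,255,45))
RC={'top':(310,200,410,300),'side':(320,200,430,280)}
def port(I):
    b={n:hull(I[n],*BL,RC[n])[0] for n in I}; o={n:hull(I[n],*OR,RC[n])[0] for n in I}
    print('lid',tri(b['top'],b['side']),[onz(n,*b[n],.100).round(4) for n in I])
    print('collar',tri(o['top'],o['side']),[onz(n,*o[n],.112).round(4) for n in I])
E
python3 - <<'E'
from h import *
I={n:cv2.imread(f'pics/{n}0.png') for n in('top','side')}
port(I)
# probe
c,h,_=hull(I['top'],*YE,(170,205,230,255)); print('yel top',c); print('  @.17',onz('top',*c,.17))
c2,h2,_=hull(I['side'],*YE,(200,250,270,320)); print('yel side',c2); print(tri(c,c2)); print('side@.148',onz('side',*c2,.148))
print('stand empty approx',onz('top',146,237,.06),'purple',onz('top',203.7,269.3,.15))
# handle bar
m=cv2.inRange(cv2.cvtColor(I['top'],cv2.COLOR_BGR2HSV),*BK); m[:, :378]=0;m[:220]=0;m[270:]=0;m[:,398:]=0
ys,xs=np.nonzero(m); print(len(xs)); r=cv2.minAreaRect(np.c_[xs,ys].astype(np.float32)); print(r)
ts=cv2.boxPoints(r); ts=ts[np.argsort(ts[:,1])]; e=[ts[:2].mean(0),ts[2:].mean(0)]; print(e,[onz('top',*q,.076).round(4) for q in e])
m=cv2.inRange(cv2.cvtColor(I['side'],cv2.COLOR_BGR2HSV),(0,0,0),(180,255,55)); m[:, :365]=0;m[:185]=0;m[208:]=0;m[:,418:]=0
ys,xs=np.nonzero(m); r2=cv2.minAreaRect(np.c_[xs,ys].astype(np.float32)); print(len(xs),r2)
bs=cv2.boxPoints(r2);bs=bs[np.argsort(bs[:,0])]; f=[bs[:2].mean(0),bs[2:].mean(0)]; print(f)
for q,w in zip(e,f): print(tri(q,w))
for q,w in zip(e,f[::-1]): print('alt',tri(q,w))
print('mid',tri(r[0],r2[0]))
E
```

```text
lid (array([ 0.46806781, -0.18244301,  0.09943133]), np.float64(0.0016795554692474815)) [array([ 0.4672, -0.1826,  0.1   ]), array([ 0.4686, -0.1814,  0.1   ])]
collar (array([ 0.46935735, -0.18135024,  0.11017646]), np.float64(0.0011803046327461032)) [array([ 0.4697, -0.1809,  0.112 ]), array([ 0.4677, -0.1787,  0.112 ])]
yel top [196.21750029 225.34466311]
  @.17 [0.5242487  0.20515268 0.17      ]
yel side [236.74040959 278.10564163]
(array([0.52663642, 0.20744287, 0.15187156]), np.float64(0.0014195715200297134))
side@.148 [0.52891917 0.20422536 0.148     ]
stand empty approx [0.51088551 0.35607919 0.06      ] purple [0.41658154 0.18653546 0.15      ]
98
((386.6470642089844, 243.0882568359375), (34.92512893676758, 2.667891502380371), 75.96376037597656)
[array([382.41177, 226.14708], dtype=float32), array([390.88235, 260.02942], dtype=float32)] [array([ 0.5363, -0.2803,  0.076 ]), array([ 0.4454, -0.2986,  0.076 ])]
139 ((392.36724853515625, 196.49794006347656), (40.775115966796875, 3.6072769165039062), 14.931416511535645)
[array([372.6681 , 191.24483], dtype=float32), array([412.0664 , 201.75105], dtype=float32)]
(array([ 0.53558557, -0.27663469,  0.09002216]), np.float64(0.003313360873895439))
(array([ 0.44429453, -0.29536476,  0.08971904]), np.float64(0.00044998421872658053))
alt (array([ 0.48874479, -0.28588472,  0.09383081]), np.float64(0.09077976959868984))
alt (array([ 0.48557344, -0.27389564,  0.10295122]), np.float64(0.09313411963510448))
mid (array([ 0.4894032 , -0.28617438,  0.08982716]), np.float64(0.0013370672105502384))
```

Two things check out:
- The bar's midpoint is about (0.489, -0.286, 0.087), at yaw 11.6°, so the tilt is about 0.11 rad.
- The hinge is about (0.469, -0.186), consistent with the lid.

I'll swing over in an arc at height.

play_rows([
  {"claw": 0, "linear": [-0.2, -0.9, -0.07], "rotation": [0.022, 0, 0]},
  {"claw": 0, "linear": [-0.2, -1, -0.07], "rotation": [0.0244, 0, 0]},
  {"claw": 0, "linear": [-0.2, -1, -0.07], "rotation": [0.0244, 0, 0]},
  {"claw": 0, "linear": [-0.2, -1, -0.07], "rotation": [0.0244, 0, 0]},
  {"claw": 0, "linear": [-0.2, -1, -0.07], "rotation": [0.0244, 0, 0]},
  {"claw": 0, "linear": [-0.2, -1, -0.07], "rotation": [0.0244, 0, 0]},
  {"claw": 0, "linear": [-0.2, -1, -0.07], "rotation": [0.0244, 0, 0]},
  {"claw": 0, "linear": [-0.2, -1, -0.07], "rotation": [0.0244, 0, 0]},
  {"claw": 0, "linear": [0, -1, -0.07], "rotation": [0.0244, 0, 0]},
  {"claw": 0, "linear": [0, -1, -0.07], "rotation": [0.0244, 0, 0]},
])

```text
time: 0.93
position: [0.4327, 0.4654, 0.2612]
tool_rot: [-0.653, 1.478, 0.644]
ft_force: [1.1, -0.8, -0.7]
grip_width: 1.0
```

play_rows([
  {"claw": 0, "linear": [0, -1, -0.05], "rotation": [0.026, 0, 0]},
  {"claw": 0, "linear": [0, -1, -0.05], "rotation": [0.026, 0, 0]},
  {"claw": 0, "linear": [0, -1, -0.05], "rotation": [0.026, 0, 0]},
  {"claw": 0, "linear": [0, -1, -0.05], "rotation": [0.026, 0, 0]},
  {"claw": 0, "linear": [0, -1, -0.05], "rotation": [0.026, 0, 0]},
  {"claw": 0, "linear": [0, -1, -0.05], "rotation": [0.026, 0, 0]},
  {"claw": 0, "linear": [0, -1, -0.05], "rotation": [0.026, 0, 0]},
  {"claw": 0, "linear": [0, -1, -0.05], "rotation": [0.026, 0, 0]},
  {"claw": 0, "linear": [0, -1, -0.05], "rotation": [0.026, 0, 0]},
  {"claw": 0, "linear": [0, -1, -0.05], "rotation": [0.026, 0, 0]},
])

```text
time: 1.77
position: [0.5862, 0.2252, 0.2647]
tool_rot: [-0.295, 1.553, 0.276]
ft_force: [-0.0, -0.3, 0.1]
grip_width: 0.997
```

play_rows([
  {"claw": 0.3, "linear": [0, -1, -0.05], "rotation": [0.027, 0, 0]},
  {"claw": 0.3, "linear": [0, -1, -0.05], "rotation": [0.027, 0, 0]},
  {"claw": 0.3, "linear": [0, -1, -0.05], "rotation": [0.027, 0, 0]},
  {"claw": 0.3, "linear": [0, -1, -0.05], "rotation": [0.027, 0, 0]},
  {"claw": 0.3, "linear": [0, -1, -0.05], "rotation": [0.027, 0, 0]},
  {"claw": 0.3, "linear": [0, -1, -0.05], "rotation": [0.027, 0, 0]},
  {"claw": 0.3, "linear": [0, -1, -0.05], "rotation": [0.027, 0, 0]},
  {"claw": 0.3, "linear": [0, -1, -0.05], "rotation": [0.027, 0, 0]},
  {"claw": 0.3, "linear": [0, -1, -0.05], "rotation": [0.027, 0, 0]},
  {"claw": 0.3, "linear": [0, -1, -0.05], "rotation": [0.027, 0, 0]},
])

```text
time: 2.6
position: [0.6136, -0.0576, 0.2702]
tool_rot: [0.079, 1.566, -0.106]
ft_force: [1.0, 0.1, 0.1]
grip_width: 0.699
```

```bash
cat >> h.py <<'E'
def go(p,az):
    "remaining move to TCP p, jaw axis azimuth az (deg), tool down: in tool axes now, in units of full scale"
    s=get_state(); r=R.from_rotvec(s['tool_rot']).as_matrix(); a=np.radians(az)
    z=np.array([np.cos(a),np.sin(a),0]); x=np.array([0,0,-1.]); T=np.c_[x,np.cross(z,x),z]
    print('t',round(s['time'],2),'pos',s['position'].round(4),'jaw az',np.degrees(np.arctan2(r[1,2],r[0,2])).round(1),'width',round(s['grip_width'],3),'F',s['ft_force'].round(1))
    print('lin total',(r.T@(np.array(p)-s['position'])/.025).round(2),'lin after turn',(T.T@(np.array(p)-s['position'])/.025).round(2),'rot',(R.from_matrix(r.T@T).as_rotvec()/(np.pi/2)).round(4))
E
python3 - <<'E'
from h import *
go([.489,-.286,.20],-78.4); print(get_state()['joint_positions'].round(2))
E
```

```text
t 2.6 pos [ 0.6136 -0.0576  0.2702] jaw az -6.7 width 0.699 F [1.  0.1 0.1]
lin total [ 2.96 -9.61 -3.89] lin after turn [ 2.81 -6.72  7.95] rot [0.7964 0.0089 0.0078]
[-0.4   0.24  0.53  1.49 -0.11  1.44  0.02]
```

play_rows([
  {"claw": 0.5, "linear": [0.15, -0.95, 0.24], "rotation": [0.077, 0, 0]},
  {"claw": 0.5, "linear": [0.15, -0.95, 0.24], "rotation": [0.077, 0, 0]},
  {"claw": 0.5, "linear": [0.15, -0.95, 0.24], "rotation": [0.077, 0, 0]},
  {"claw": 0.5, "linear": [0.15, -0.95, 0.24], "rotation": [0.077, 0, 0]},
  {"claw": 0.5, "linear": [0.15, -0.95, 0.24], "rotation": [0.077, 0, 0]},
  {"claw": 0.5, "linear": [0.15, -0.95, 0.24], "rotation": [0.077, 0, 0]},
  {"claw": 0.5, "linear": [0.15, -0.95, 0.24], "rotation": [0.077, 0, 0]},
  {"claw": 0.5, "linear": [0.15, -0.95, 0.24], "rotation": [0.077, 0, 0]},
  {"claw": 0.5, "linear": [0.15, -0.95, 0.24], "rotation": [0.077, 0, 0]},
  {"claw": 0.5, "linear": [0.15, -0.95, 0.24], "rotation": [0.077, 0, 0]},
])

```text
time: 3.43
position: [0.5055, -0.3007, 0.2386]
tool_rot: [1.045, 1.277, -1.072]
ft_force: [0.7, -0.5, 0.8]
grip_width: 0.501
```

Run:
```python
from h import *
go([.489,-.286,.12],-78.4); print(get_state()['joint_positions'].round(2))
```

```text
t 3.43 pos [ 0.5055 -0.3007  0.2386] jaw az -78.6 width 0.501 F [ 0.7 -0.5  0.8]
lin total [ 4.73 -0.53 -0.82] lin after turn [ 4.75 -0.53 -0.71] rot [-0.0022  0.0156  0.0003]
[-0.24  0.21  0.84  1.63 -0.14  1.35 -0.76]
```

play_rows([
  {"claw": 0.5, "linear": [0.8, -0.2, -0.3], "rotation": [0, 0.008, 0]},
  {"claw": 0.5, "linear": [0.8, -0.2, -0.3], "rotation": [0, 0.008, 0]},
  {"claw": 0.5, "linear": [0.8, -0.1, -0.1], "rotation": [0, 0, 0]},
  {"claw": 0.5, "linear": [0.8, 0, 0], "rotation": [0, 0, 0]},
  {"claw": 0.5, "linear": [0.7, 0, 0], "rotation": [0, 0, 0]},
  {"claw": 0.5, "linear": [0, 0, 0], "rotation": [0, 0, 0]},
])

```text
time: 3.93
position: [0.4752, -0.3044, 0.1408]
tool_rot: [1.093, 1.277, -1.091]
ft_force: [-1.4, 1.1, 0.1]
grip_width: 0.499
```

Run:
```python
from h import *
go([.489,-.286,.068],-78.4)
I={n:get_image(n) for n in('top','side')}
cv2.imwrite('pics/h1.png',cv2.convertScaleAbs(np.hstack([cv2.resize(I['top'][190:300,310:430],None,fx=3,fy=3),cv2.resize(I['side'][130:240,330:450],None,fx=3,fy=3)]),alpha=1.6))
```

```text
t 3.93 pos [ 0.4752 -0.3044  0.1408] jaw az -81.0 width 0.499 F [-1.4  1.1  0.1]
lin total [ 2.91  0.65 -0.64] lin after turn [ 2.91  0.69 -0.61] rot [-0.0284  0.0008 -0.0017]
```

View pics/h1.png

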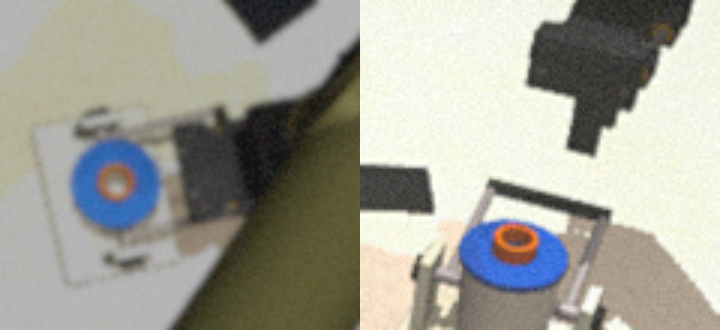

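Pictures: the gripper is above and slightly behind the bar (side view, bar (550,200) in the crop). I'll correct sideways first, then descend.

play_rows([
  {"claw": 0.5, "linear": [0, 0.35, -0.3], "rotation": [-0.014, 0, 0]},
  {"claw": 0.5, "linear": [0, 0.3, -0.3], "rotation": [-0.014, 0, 0]},
  {"claw": 0.5, "linear": [0, 0, 0], "rotation": [0, 0, 0]},
])

```text
time: 4.28
position: [0.4934, -0.2889, 0.1478]
tool_rot: [1.06, 1.285, -1.052]
ft_force: [0.7, -0.6, -0.2]
grip_width: 0.499
```

Run:
```python
from h import *
go([.489,-.286,.068],-78.4)
```

```text
t 4.28 pos [ 0.4934 -0.2889  0.1478] jaw az -78.3 width 0.499 F [ 0.7 -0.6 -0.2]
lin total [ 3.19 -0.18 -0.17] lin after turn [ 3.19 -0.15 -0.15] rot [ 0.0007  0.0046 -0.0073]
```

play_rows([
  {"claw": 0.5, "linear": [0.6, -0.08, -0.08], "rotation": [0, 0.002, -0.003]},
  {"claw": 0.5, "linear": [0.6, -0.05, -0.05], "rotation": [0, 0.002, -0.003]},
  {"claw": 0.5, "linear": [0.6, 0, 0], "rotation": [0, 0, 0]},
  {"claw": 0.5, "linear": [0.6, 0, 0], "rotation": [0, 0, 0]},
  {"claw": 0.5, "linear": [0.5, 0, 0], "rotation": [0, 0, 0]},
  {"claw": 0.5, "linear": [0, 0, 0], "rotation": [0, 0, 0]},
  {"claw": 0.5, "linear": [0, 0, 0], "rotation": [0, 0, 0]},
])

```text
time: 4.87
position: [0.4919, -0.2837, 0.0694]
tool_rot: [1.054, 1.299, -1.052]
ft_force: [-0.0, -1.1, -0.6]
grip_width: 0.497
```

Run:
```python
from h import *
go([.489,-.286,.068],-78.4)
```

```text
t 4.87 pos [ 0.4919 -0.2837  0.0694] jaw az -78.0 width 0.497 F [-0.  -1.1 -0.6]
lin total [ 0.05 -0.13  0.07] lin after turn [ 0.05 -0.13  0.07] rot [ 0.0047  0.0004 -0.0013]
```

Close on the bar.

play_rows([
  {"claw": 1, "linear": [0, 0, 0], "rotation": [0, 0, 0]},
  {"claw": 1, "linear": [0, 0, 0], "rotation": [0, 0, 0]},
  {"claw": 1, "linear": [0, 0, 0], "rotation": [0, 0, 0]},
  {"claw": 1, "linear": [0, 0, 0], "rotation": [0, 0, 0]},
  {"claw": 1, "linear": [0, 0, 0], "rotation": [0, 0, 0]},
  {"claw": 1, "linear": [0, 0, 0], "rotation": [0, 0, 0]},
], newtons=15)

```text
time: 5.37
position: [0.4933, -0.2866, 0.0718]
tool_rot: [1.053, 1.293, -1.052]
ft_force: [0.6, -5.5, -2.0]
grip_width: 0.132
```

Run:
```python
from h import *
go([.489,-.286,.068],-78.4)
```

```text
t 5.37 pos [ 0.4933 -0.2866  0.0718] jaw az -78.0 width 0.132 F [ 0.6 -5.5 -2. ]
lin total [ 0.15 -0.16 -0.06] lin after turn [ 0.15 -0.16 -0.06] rot [ 0.0041  0.0037 -0.0034]
```

play_rows([
  {"claw": 1, "linear": [-0.21, 0, -0.06], "rotation": [0, 0, 0]},
  {"claw": 1, "linear": [-0.21, 0, -0.07], "rotation": [0, 0, 0]},
  {"claw": 1, "linear": [-0.2, 0, -0.08], "rotation": [0, 0, 0]},
  {"claw": 1, "linear": [-0.2, 0, -0.09], "rotation": [0, 0, 0]},
  {"claw": 1, "linear": [-0.19, 0, -0.1], "rotation": [0, 0, 0]},
  {"claw": 1, "linear": [-0.19, 0, -0.11], "rotation": [0, 0, 0]},
  {"claw": 1, "linear": [0, 0, 0], "rotation": [0, 0, 0]},
])

```text
time: 5.95
position: [0.4904, -0.2726, 0.105]
tool_rot: [1.054, 1.291, -1.052]
ft_force: [-0.7, -0.5, -1.4]
grip_width: 0.134
```

Run:
```python
from h import *
go([.489,-.286,.068],-78.4)
```

```text
t 5.95 pos [ 0.4904 -0.2726  0.105 ] jaw az -78.0 width 0.134 F [-0.7 -0.5 -1.4]
lin total [ 1.48 -0.17  0.5 ] lin after turn [ 1.48 -0.16  0.51] rot [ 0.004   0.004  -0.0041]
```

play_rows([
  {"claw": 1, "linear": [-0.12, 0, -0.09], "rotation": [0, 0, 0]},
  {"claw": 1, "linear": [-0.12, 0, -0.08], "rotation": [0, 0, 0]},
  {"claw": 1, "linear": [0, 0, 0], "rotation": [0, 0, 0]},
  {"claw": 1, "linear": [0, 0, 0], "rotation": [0, 0, 0]},
])

```text
time: 6.28
position: [0.4894, -0.2679, 0.1121]
tool_rot: [1.054, 1.291, -1.051]
ft_force: [0.5, -0.3, -2.1]
grip_width: 0.133
```

Run:
```python
from h import *
go([.489,-.286,.068],-78.4)
I={n:get_image(n) for n in('top','side')}
for n in I: cv2.imwrite(f'pics/{n}1.png',I[n])
port(I)
cv2.imwrite('pics/h2.png',cv2.convertScaleAbs(np.hstack([cv2.resize(I['top'][190:300,310:430],None,fx=3,fy=3),cv2.resize(I['side'][150:260,320:440],None,fx=3,fy=3)]),alpha=1.6))
```

```text
t 6.28 pos [ 0.4894 -0.2679  0.1121] jaw az -78.0 width 0.133 F [ 0.5 -0.3 -2.1]
lin total [ 1.77 -0.18  0.7 ] lin after turn [ 1.77 -0.16  0.71] rot [ 0.0043  0.0041 -0.0046]
lid (array([ 0.46471653, -0.16773556,  0.09452082]), np.float64(0.0015429212723062319)) [array([ 0.4634, -0.1672,  0.1   ]), array([ 0.4624, -0.1597,  0.1   ])]
collar (array([ 0.46418056, -0.16231319,  0.1047989 ]), np.float64(0.001407422505521308)) [array([ 0.4627, -0.1616,  0.112 ]), array([ 0.4608, -0.1517,  0.112 ])]
```

View pics/h2.png

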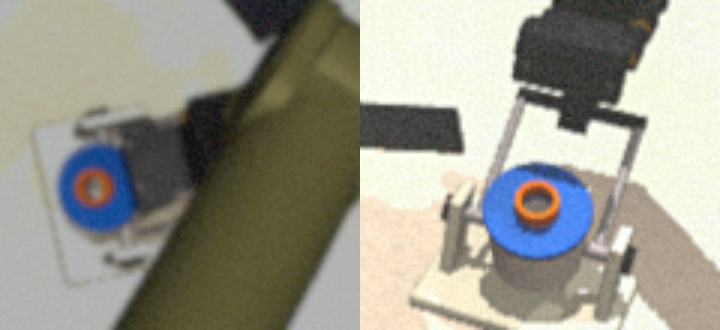

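Chord, slope and lid shift all give about 0.50–0.51 rad (29°). The picture shows the bar in the jaws and the cup leaning. Hold for over a second.

play_rows([
  {"claw": 1, "linear": [0, 0, 0], "rotation": [0, 0, 0]},
  {"claw": 1, "linear": [0, 0, 0], "rotation": [0, 0, 0]},
  {"claw": 1, "linear": [0, 0, 0], "rotation": [0, 0, 0]},
  {"claw": 1, "linear": [0, 0, 0], "rotation": [0, 0, 0]},
  {"claw": 1, "linear": [0, 0, 0], "rotation": [0, 0, 0]},
  {"claw": 1, "linear": [0, 0, 0], "rotation": [0, 0, 0]},
  {"claw": 1, "linear": [0, 0, 0], "rotation": [0, 0, 0]},
  {"claw": 1, "linear": [0, 0, 0], "rotation": [0, 0, 0]},
  {"claw": 1, "linear": [0, 0, 0], "rotation": [0, 0, 0]},
  {"claw": 1, "linear": [0, 0, 0], "rotation": [0, 0, 0]},
])

```text
time: 7.22
position: [0.4894, -0.2679, 0.1121]
tool_rot: [1.054, 1.292, -1.051]
ft_force: [0.8, -1.0, -0.1]
grip_width: 0.13
```

play_rows([
  {"claw": 1, "linear": [0, 0, 0], "rotation": [0, 0, 0]},
  {"claw": 1, "linear": [0, 0, 0], "rotation": [0, 0, 0]},
  {"claw": 1, "linear": [0, 0, 0], "rotation": [0, 0, 0]},
  {"claw": 1, "linear": [0, 0, 0], "rotation": [0, 0, 0]},
  {"claw": 1, "linear": [0, 0, 0], "rotation": [0, 0, 0]},
])

```text
time: 7.63
position: [0.4894, -0.2679, 0.1121]
tool_rot: [1.054, 1.292, -1.052]
ft_force: [0.4, -0.1, 0.0]
grip_width: 0.128
```

Run:
```python
from h import *
go([.489,-.286,.068],-78.4)
```

```text
t 7.63 pos [ 0.4894 -0.2679  0.1121] jaw az -78.1 width 0.128 F [ 0.4 -0.1  0. ]
lin total [ 1.77 -0.18  0.7 ] lin after turn [ 1.76 -0.16  0.71] rot [ 0.0039  0.0035 -0.0042]
```

play_rows([
  {"claw": 1, "linear": [0.26, 0, 0.16], "rotation": [0, 0, 0]},
  {"claw": 1, "linear": [0.26, 0, 0.15], "rotation": [0, 0, 0]},
  {"claw": 1, "linear": [0.28, 0, 0.13], "rotation": [0, 0, 0]},
  {"claw": 1, "linear": [0.28, 0, 0.12], "rotation": [0, 0, 0]},
  {"claw": 1, "linear": [0.28, 0, 0.1], "rotation": [0, 0, 0]},
  {"claw": 1, "linear": [0.28, 0, 0.09], "rotation": [0, 0, 0]},
  {"claw": 1, "linear": [0.2, 0, 0.06], "rotation": [0, 0, 0]},
  {"claw": 1, "linear": [0, 0, 0], "rotation": [0, 0, 0]},
])

```text
time: 8.3
position: [0.4937, -0.2888, 0.0609]
tool_rot: [1.057, 1.295, -1.051]
ft_force: [0.1, 0.8, 2.2]
grip_width: 0.13
```

Run:
```python
from h import *
go([.4936,-.289,.062],-78.4)
```

```text
t 8.3 pos [ 0.4937 -0.2888  0.0609] jaw az -78.1 width 0.13 F [0.1 0.8 2.2]
lin total [-0.04 -0.    0.01] lin after turn [-0.04 -0.    0.01] rot [ 0.0034  0.0011 -0.0035]
```

Now press gently down onto the stop.

play_rows([
  {"claw": 1, "linear": [0.1, 0, 0.01], "rotation": [0, 0, 0]},
  {"claw": 1, "linear": [0.1, 0, 0], "rotation": [0, 0, 0]},
  {"claw": 1, "linear": [0.1, 0, 0], "rotation": [0, 0, 0]},
])

```text
time: 8.55
position: [0.4944, -0.289, 0.0569]
tool_rot: [1.059, 1.297, -1.049]
ft_force: [-7.8, 5.0, 21.4]
grip_width: 0.133
```

play_rows([
  {"claw": 1, "linear": [0.15, 0, 0], "rotation": [0, 0, 0]},
  {"claw": 1, "linear": [0.15, 0, 0], "rotation": [0, 0, 0]},
])

```text
time: 8.72
position: [0.4954, -0.2887, 0.0548]
tool_rot: [1.062, 1.299, -1.045]
ft_force: [-8.5, 5.2, 21.6]
grip_width: 0.129
```

A hard stop is felt at 21 N, so the cup is level. Open and retreat upward.

play_rows([
  {"claw": 0.4, "linear": [0, 0, 0], "rotation": [0, 0, 0]},
  {"claw": 0.4, "linear": [0, 0, 0], "rotation": [0, 0, 0]},
  {"claw": 0.4, "linear": [0, 0, 0], "rotation": [0, 0, 0]},
  {"claw": 0.4, "linear": [0, 0, 0], "rotation": [0, 0, 0]},
  {"claw": 0.4, "linear": [-0.3, 0, 0], "rotation": [0, 0, 0]},
  {"claw": 0.4, "linear": [-0.7, 0, 0], "rotation": [0, 0, 0]},
  {"claw": 0.4, "linear": [-1, 0, 0], "rotation": [0, 0, 0]},
  {"claw": 0.4, "linear": [-1, 0, 0], "rotation": [0, 0, 0]},
  {"claw": 0.4, "linear": [-1, 0, 0], "rotation": [0, 0, 0]},
  {"claw": 0.4, "linear": [-1, 0, 0], "rotation": [0, 0, 0]},
])

```text
time: 9.55
position: [0.4902, -0.288, 0.1793]
tool_rot: [1.058, 1.309, -1.053]
ft_force: [-0.2, -0.5, -0.6]
grip_width: 0.595
```

Run:
```python
from h import *
go([.56,.1,.28],21.5-60); print(get_state()['joint_positions'].round(2))
# yaw of yellow probe & stand from first images
I=cv2.imread('pics/top0.png')
for nm,c,roi,z in(('probe',YE,(170,205,230,255),.165),):
    _,h,_=hull(I,*c,roi); r=cv2.minAreaRect(h.astype(np.float32)); print(nm,r)
    P=np.array([onz('top',*q,z)[:2] for q in cv2.boxPoints(r)]); d=np.diff(P,axis=0); print(np.linalg.norm(d,axis=1),np.degrees(np.arctan2(d[:,1],d[:,0])))
g=cv2.resize(cv2.convertScaleAbs(I[208:262,172:235],alpha=2.2),None,fx=8,fy=8,interpolation=cv2.INTER_CUBIC)
S=cv2.imread('pics/side0.png'); k=cv2.resize(cv2.convertScaleAbs(S[255:325,205:270],alpha=1.7),None,fx=4.4,fy=6.17,interpolation=cv2.INTER_CUBIC)
cv2.imwrite('pics/probe.png',np.hstack([g,k[:g.shape[0]]]))
```

```text
t 9.55 pos [ 0.4902 -0.288   0.1793] jaw az -78.0 width 0.595 F [-0.2 -0.5 -0.6]
lin total [ -3.93   5.93 -14.64] lin after turn [-4.03 13.88 -7.48] rot [-4.394e-01 -5.600e-03 -1.000e-04]
[-0.23  0.23  0.83  1.74 -0.18  1.26 -0.72]
probe ((196.02053833007812, 225.38645935058594), (10.304713249206543, 9.597973823547363), 43.15238952636719)
[0.02387502 0.02637217 0.02380975] [ -41.90969897 -132.96468694  137.91372405]
```

View pics/probe.png

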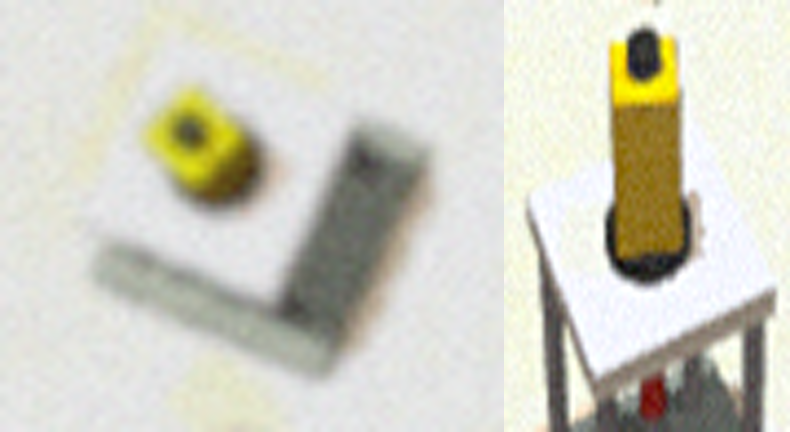

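The crop shows the yellow square handle turned so its faces lie at azimuths of about -42° and 48°. The stub is at about (195.6,224.4) in top and (237,264) in side, and the red stem band at (238.9,319.8) in side. I'll swing to it with the jaws going to -42°.

play_rows([
  {"claw": 0.3, "linear": [-0.4, 0.5, -0.75], "rotation": [-0.02, 0, 0]},
  {"claw": 0.3, "linear": [-0.4, 0.5, -0.75], "rotation": [-0.02, 0, 0]},
  {"claw": 0.3, "linear": [-0.4, 0.5, -0.75], "rotation": [-0.02, 0, 0]},
  {"claw": 0.3, "linear": [-0.4, 0.55, -0.8], "rotation": [-0.02, 0, 0]},
  {"claw": 0.3, "linear": [-0.4, 0.55, -0.8], "rotation": [-0.02, 0, 0]},
  {"claw": 0.3, "linear": [-0.4, 0.55, -0.8], "rotation": [-0.02, 0, 0]},
  {"claw": 0.3, "linear": [-0.3, 0.55, -0.8], "rotation": [-0.02, 0, 0]},
  {"claw": 0.3, "linear": [-0.3, 0.55, -0.8], "rotation": [-0.02, 0, 0]},
  {"claw": 0.3, "linear": [-0.3, 0.55, -0.8], "rotation": [-0.02, 0, 0]},
  {"claw": 0.3, "linear": [-0.3, 0.55, -0.8], "rotation": [-0.02, 0, 0]},
])

```text
time: 10.38
position: [0.5492, -0.0613, 0.2833]
tool_rot: [0.821, 1.403, -0.817]
ft_force: [1.1, -0.0, 0.2]
grip_width: 0.702
```

Run:
```python
from h import *
print(tri((195.6,224.4),(237.0,263.9)),onz('top',195.6,224.4,.178),onz('side',237,263.9,.18),onz('side',238.9,319.8,.06))
go([.526,.206,.25],-42); print(get_state()['joint_positions'].round(2))
I={n:get_image(n) for n in('top','side')}
for n in I: cv2.imwrite(f'pics/{n}2.png',I[n])
port(I)
print('hinge v:', np.dot([-.2,.98],[.4944,-.289])+.105)
```

```text
(array([0.52532226, 0.20549376, 0.18008643]), np.float64(0.0008640428962146697)) [0.52530539 0.20555643 0.178     ] [0.5258196  0.20558261 0.18      ] [0.52324137 0.20852971 0.06      ]
t 10.38 pos [ 0.5492 -0.0613  0.2833] jaw az -60.3 width 0.702 F [ 1.1 -0.   0.2]
lin total [ 1.31  4.48 -9.75] lin after turn [ 1.33  7.32 -7.84] rot [-0.2034  0.0039 -0.003 ]
[-0.54  0.08  0.65  1.63 -0.05  1.44 -0.94]
lid (array([ 0.46947376, -0.19102698,  0.09684676]), np.float64(0.002984628471201576)) [array([ 0.4677, -0.191 ,  0.1   ]), array([ 0.4691, -0.186 ,  0.1   ])]
collar (array([ 0.46965995, -0.18615714,  0.11076886]), np.float64(0.0003111794297172665)) [array([ 0.4694, -0.186 ,  0.112 ]), array([ 0.4691, -0.1843,  0.112 ])]
hinge v: -0.2771
```

play_rows([
  {"claw": 0.3, "linear": [0.1, 0.58, -0.8], "rotation": [-0.02, 0, 0]},
  {"claw": 0.3, "linear": [0.1, 0.58, -0.8], "rotation": [-0.02, 0, 0]},
  {"claw": 0.3, "linear": [0.1, 0.58, -0.8], "rotation": [-0.02, 0, 0]},
  {"claw": 0.3, "linear": [0.1, 0.58, -0.8], "rotation": [-0.02, 0, 0]},
  {"claw": 0.3, "linear": [0.1, 0.58, -0.8], "rotation": [-0.02, 0, 0]},
  {"claw": 0.3, "linear": [0.1, 0.58, -0.8], "rotation": [-0.02, 0, 0]},
  {"claw": 0.3, "linear": [0.1, 0.58, -0.8], "rotation": [-0.02, 0, 0]},
  {"claw": 0.3, "linear": [0.1, 0.58, -0.8], "rotation": [-0.02, 0, 0]},
  {"claw": 0.3, "linear": [0.1, 0.55, -0.8], "rotation": [-0.02, 0, 0]},
  {"claw": 0.3, "linear": [0, 0.4, -0.5], "rotation": [-0.02, 0, 0]},
])

```text
time: 11.32
position: [0.5392, 0.1923, 0.2573]
tool_rot: [0.557, 1.488, -0.56]
ft_force: [-0.4, -0.5, -0.4]
grip_width: 0.701
```

play_rows([
  {"claw": 0.3, "linear": [0, 0, 0], "rotation": [0, 0, 0]},
  {"claw": 0.3, "linear": [0, 0, 0], "rotation": [0, 0, 0]},
])

```text
time: 11.48
position: [0.5371, 0.1985, 0.256]
tool_rot: [0.547, 1.493, -0.553]
ft_force: [1.1, -0.3, -0.2]
grip_width: 0.703
```

Run:
```python
from h import *
go([.5253,.2056,.13],-42); print(get_state()['joint_positions'].round(2))
```

```text
t 11.48 pos [0.5371 0.1985 0.256 ] jaw az -40.3 width 0.703 F [ 1.1 -0.3 -0.2]
lin total [ 5.04 -0.09 -0.58] lin after turn [ 5.04 -0.11 -0.54] rot [0.0187 0.0049 0.0003]
[-0.79  0.14  0.43  1.62 -0.05  1.39 -1.06]
```

Align while still above, then descend partway.

play_rows([
  {"claw": 0.3, "linear": [0, -0.05, -0.3], "rotation": [0.009, 0.005, 0]},
  {"claw": 0.3, "linear": [0, -0.05, -0.25], "rotation": [0.009, 0, 0]},
  {"claw": 0.3, "linear": [0.4, 0, 0], "rotation": [0, 0, 0]},
  {"claw": 0.3, "linear": [0.4, 0, 0], "rotation": [0, 0, 0]},
  {"claw": 0.3, "linear": [0, 0, 0], "rotation": [0, 0, 0]},
])

```text
time: 11.9
position: [0.5259, 0.1998, 0.2349]
tool_rot: [0.581, 1.491, -0.583]
ft_force: [-0.5, -0.4, -0.6]
grip_width: 0.701
```

Run:
```python
from h import *
go([.5253,.2056,.132],-42)
```

```text
t 11.9 pos [0.5259 0.1998 0.2349] jaw az -42.7 width 0.701 F [-0.5 -0.4 -0.6]
lin total [ 4.12  0.16 -0.18] lin after turn [ 4.12  0.16 -0.17] rot [-0.0074  0.0006  0.0006]
```

play_rows([
  {"claw": 0.3, "linear": [0.3, 0.1, -0.12], "rotation": [-0.004, 0, 0]},
  {"claw": 0.3, "linear": [0.6, 0.06, -0.06], "rotation": [-0.003, 0, 0]},
  {"claw": 0.3, "linear": [0.6, 0, 0], "rotation": [0, 0, 0]},
  {"claw": 0.3, "linear": [0.6, 0, 0], "rotation": [0, 0, 0]},
  {"claw": 0.3, "linear": [0.6, 0, 0], "rotation": [0, 0, 0]},
  {"claw": 0.3, "linear": [0.5, 0, 0], "rotation": [0, 0, 0]},
  {"claw": 0.3, "linear": [0, 0, 0], "rotation": [0, 0, 0]},
  {"claw": 0.3, "linear": [0, 0, 0], "rotation": [0, 0, 0]},
])

```text
time: 12.57
position: [0.5265, 0.2008, 0.1477]
tool_rot: [0.577, 1.492, -0.582]
ft_force: [1.1, 0.3, 0.7]
grip_width: 0.701
```

Run:
```python
from h import *
go([.5253,.2056,.132],-42)
```

```text
t 12.57 pos [0.5265 0.2008 0.1477] jaw az -42.5 width 0.701 F [1.1 0.3 0.7]
lin total [ 0.63  0.11 -0.17] lin after turn [ 0.63  0.11 -0.16] rot [-0.005   0.001   0.0018]
```

play_rows([
  {"claw": 0.3, "linear": [0.3, 0.15, -0.18], "rotation": [-0.005, 0.001, 0.002]},
  {"claw": 0.3, "linear": [0.35, 0.06, -0.1], "rotation": [0, 0, 0]},
  {"claw": 0.3, "linear": [0, 0, 0], "rotation": [0, 0, 0]},
  {"claw": 0.3, "linear": [0, 0, 0], "rotation": [0, 0, 0]},
])

```text
time: 12.9
position: [0.5259, 0.2106, 0.1315]
tool_rot: [0.575, 1.492, -0.571]
ft_force: [1.0, -0.0, 0.3]
grip_width: 0.702
```

Run:
```python
from h import *
go([.5253,.2056,.132],-42)
```

```text
t 12.9 pos [0.5259 0.2106 0.1315] jaw az -42.0 width 0.702 F [ 1.  -0.   0.3]
lin total [-0.02 -0.16  0.11] lin after turn [-0.02 -0.16  0.11] rot [ 0.0003  0.0004 -0.002 ]
```

play_rows([
  {"claw": 0.3, "linear": [0, -0.12, 0.09], "rotation": [0, 0, 0]},
  {"claw": 0.3, "linear": [0, 0, 0], "rotation": [0, 0, 0]},
  {"claw": 0.3, "linear": [0, 0, 0], "rotation": [0, 0, 0]},
])

```text
time: 13.15
position: [0.526, 0.207, 0.1323]
tool_rot: [0.575, 1.491, -0.569]
ft_force: [-0.4, 0.5, 0.0]
grip_width: 0.697
```

Run:
```python
from h import *
go([.5253,.2056,.132],-42)
```

```text
t 13.15 pos [0.526  0.207  0.1323] jaw az -41.9 width 0.697 F [-0.4  0.5  0. ]
lin total [ 0.01 -0.06  0.02] lin after turn [ 0.01 -0.06  0.02] rot [ 0.0008  0.0007 -0.0029]
```

Within 1.6 mm. Grip.

play_rows([
  {"claw": 1, "linear": [0, 0, 0], "rotation": [0, 0, 0]},
  {"claw": 1, "linear": [0, 0, 0], "rotation": [0, 0, 0]},
  {"claw": 1, "linear": [0, 0, 0], "rotation": [0, 0, 0]},
  {"claw": 1, "linear": [0, 0, 0], "rotation": [0, 0, 0]},
  {"claw": 1, "linear": [0, 0, 0], "rotation": [0, 0, 0]},
  {"claw": 1, "linear": [0, 0, 0], "rotation": [0, 0, 0]},
  {"claw": 1, "linear": [0, 0, 0], "rotation": [0, 0, 0]},
  {"claw": 1, "linear": [0, 0, 0], "rotation": [0, 0, 0]},
], newtons=30)

```text
time: 13.82
position: [0.5269, 0.2068, 0.1336]
tool_rot: [0.577, 1.489, -0.568]
ft_force: [0.3, 0.3, -0.4]
grip_width: 0.275
```

Run:
```python
from h import *
go([.526,.207,.26],-42)
```

```text
t 13.82 pos [0.5269 0.2068 0.1336] jaw az -42.0 width 0.275 F [ 0.3  0.3 -0.4]
lin total [-5.06  0.02 -0.02] lin after turn [-5.06 -0.02 -0.03] rot [ 0.0002  0.0013 -0.0044]
```

play_rows([
  {"claw": 1, "linear": [-0.3, 0, 0], "rotation": [0, 0, 0]},
  {"claw": 1, "linear": [-0.6, 0, 0], "rotation": [0, 0, 0]},
  {"claw": 1, "linear": [-0.7, 0, 0], "rotation": [0, 0, 0]},
  {"claw": 1, "linear": [-0.7, 0, 0], "rotation": [0, 0, 0]},
  {"claw": 1, "linear": [-0.7, 0, 0], "rotation": [0, 0, 0]},
  {"claw": 1, "linear": [-0.7, 0, 0], "rotation": [0, 0, 0]},
  {"claw": 1, "linear": [-0.7, 0, 0], "rotation": [0, 0, 0]},
  {"claw": 1, "linear": [-0.7, 0, 0], "rotation": [0, 0, 0]},
  {"claw": 1, "linear": [-0.3, 0, 0], "rotation": [0, 0, 0]},
  {"claw": 1, "linear": [0, 0, 0], "rotation": [0, 0, 0]},
])

```text
time: 14.65
position: [0.5256, 0.2062, 0.2756]
tool_rot: [0.577, 1.489, -0.569]
ft_force: [0.6, 0.2, -1.1]
grip_width: 0.272
```

Run:
```python
from h import *
go([.469,-.187,.265],-42); print(get_state()['joint_positions'].round(2))
I={n:get_image(n) for n in('top','side')}
for n in I: cv2.imwrite(f'pics/{n}3.png',I[n])
s=get_state(); r=R.from_rotvec(s['tool_rot']).as_matrix(); tip=s['position']+r[:,0]*.1186; print('tip',tip, proj('side',tip),'band',proj('side',s['position']+r[:,0]*.0736))
# red band in side
u,v=proj('side',s['position']+r[:,0]*.0736).astype(int)
try: print('red',hull(I['side'],(172,90,30),(180,255,255),(u-15,v-25,u+15,v+25))[0],hull(I['side'],(0,90,30),(5,255,255),(u-15,v-25,u+15,v+25))[0])
except Exception as e: print(e)
cv2.imwrite('pics/lift.png',cv2.convertScaleAbs(cv2.resize(I['side'][v-80:v+60,u-60:u+60],None,fx=4,fy=4),alpha=1.6))
```

```text
t 14.65 pos [0.5256 0.2062 0.2756] jaw az -42.0 width 0.272 F [ 0.6  0.2 -1.1]
lin total [  0.37 -13.2    8.84] lin after turn [  0.42 -13.2    8.84] rot [-0.      0.0016 -0.0039]
[-0.81  0.11  0.42  1.61 -0.05  1.43 -1.11]
tip [0.52536219 0.20602519 0.15501384] [237.4664382  276.39104462] band [236.75109438 254.00840766]
max() iterable argument is empty
```

View pics/lift.png

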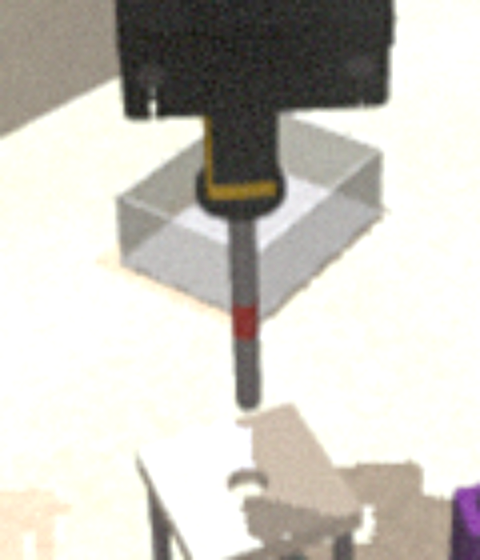

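The picture shows the probe clear of the stand and upright, tip at side (238,275) against a predicted (237.5,276.4). Carry it across.

play_rows([
  {"claw": 1, "linear": [0, -0.4, 0.27], "rotation": [0, 0.001, -0.002]},
  {"claw": 1, "linear": [0, -0.7, 0.47], "rotation": [0, 0.001, -0.002]},
  {"claw": 1, "linear": [0, -0.78, 0.52], "rotation": [0, 0, 0]},
  {"claw": 1, "linear": [0, -0.78, 0.52], "rotation": [0, 0, 0]},
  {"claw": 1, "linear": [0, -0.78, 0.52], "rotation": [0, 0, 0]},
  {"claw": 1, "linear": [0, -0.78, 0.52], "rotation": [0, 0, 0]},
  {"claw": 1, "linear": [0, -0.78, 0.52], "rotation": [0, 0, 0]},
  {"claw": 1, "linear": [0, -0.78, 0.52], "rotation": [0, 0, 0]},
  {"claw": 1, "linear": [0, -0.78, 0.52], "rotation": [0, 0, 0]},
  {"claw": 1, "linear": [0, -0.78, 0.52], "rotation": [0, 0, 0]},
])

```text
time: 15.58
position: [0.4822, -0.0246, 0.2596]
tool_rot: [0.552, 1.52, -0.585]
ft_force: [0.3, -0.2, -0.8]
grip_width: 0.275
```

Run:
```python
from h import *
go([.469,-.187,.265],-42)
```

```text
t 15.58 pos [ 0.4822 -0.0246  0.2596] jaw az -41.5 width 0.275 F [ 0.3 -0.2 -0.8]
lin total [-0.13 -5.22  3.91] lin after turn [-0.22 -5.18  3.95] rot [ 0.0052 -0.0095  0.0177]
```

play_rows([
  {"claw": 1, "linear": [-0.1, -0.75, 0.57], "rotation": [0.002, -0.003, 0.006]},
  {"claw": 1, "linear": [-0.1, -0.75, 0.57], "rotation": [0.002, -0.003, 0.006]},
  {"claw": 1, "linear": [-0.1, -0.75, 0.57], "rotation": [0, -0.003, 0.005]},
  {"claw": 1, "linear": [-0.1, -0.75, 0.57], "rotation": [0, 0, 0]},
  {"claw": 1, "linear": [-0.05, -0.7, 0.53], "rotation": [0, 0, 0]},
  {"claw": 1, "linear": [0, -0.5, 0.38], "rotation": [0, 0, 0]},
  {"claw": 1, "linear": [0, -0.3, 0.23], "rotation": [0, 0, 0]},
  {"claw": 1, "linear": [0, 0, 0], "rotation": [0, 0, 0]},
  {"claw": 1, "linear": [0, 0, 0], "rotation": [0, 0, 0]},
])

```text
time: 16.33
position: [0.4544, -0.1859, 0.2601]
tool_rot: [0.581, 1.512, -0.594]
ft_force: [-0.1, 0.2, -1.5]
grip_width: 0.269
```

Run:
```python
from h import *
go([.469,-.187,.265],-42)
```

```text
t 16.33 pos [ 0.4544 -0.1859  0.2601] jaw az -42.9 width 0.269 F [-0.1  0.2 -1.5]
lin total [-0.21  0.36  0.45] lin after turn [-0.19  0.36  0.46] rot [-0.0103 -0.0107  0.0096]
```

play_rows([
  {"claw": 1, "linear": [0, 0.18, 0.22], "rotation": [-0.005, -0.006, 0.006]},
  {"claw": 1, "linear": [0, 0.15, 0.2], "rotation": [-0.004, -0.005, 0.005]},
  {"claw": 1, "linear": [0, 0, 0], "rotation": [0, 0, 0]},
  {"claw": 1, "linear": [0, 0, 0], "rotation": [0, 0, 0]},
  {"claw": 1, "linear": [0, 0, 0], "rotation": [0, 0, 0]},
])

```text
time: 16.75
position: [0.4686, -0.1834, 0.2578]
tool_rot: [0.572, 1.495, -0.567]
ft_force: [0.4, 0.6, -1.0]
grip_width: 0.276
```

Run:
```python
from h import *
go([.469,-.187,.255],-42)
I={n:get_image(n) for n in('top','side')}
for n in I: cv2.imwrite(f'pics/{n}4.png',I[n])
s=get_state(); r=R.from_rotvec(s['tool_rot']).as_matrix(); f=lambda d:s['position']+r[:,0]*d
print('axis',r[:,0].round(4)); print('tip',f(.1186), proj('side',f(.1186)),'band',f(.0736),proj('side',f(.0736)))
print('collar ref side before',hull(cv2.imread('pics/side2.png'),*OR,RC['side'])[0], proj('side',[.4697,-.186,.110]),'now',hull(I['side'],*OR,RC['side'])[0])
c=cv2.resize(I['side'][150:240,330:430],None,fx=6,fy=6,interpolation=cv2.INTER_CUBIC)
cv2.imwrite('pics/over.png',cv2.convertScaleAbs(c,alpha=1.6))
```

```text
t 16.75 pos [ 0.4686 -0.1834  0.2578] jaw az -41.7 width 0.276 F [ 0.4  0.6 -1. ]
lin total [ 0.11 -0.1   0.11] lin after turn [ 0.11 -0.09  0.11] rot [ 0.0028 -0.0009 -0.0018]
axis [ 9.0e-04  3.1e-03 -1.0e+00]
tip [ 0.46862523 -0.18314029  0.13929086] [384.24200016 199.04254362] band [ 0.4685855  -0.18328035  0.18429062] [388.1031184  180.44539905]
collar ref side before [382.08136679 209.50015695] [382.04165053 209.83828991] now [382.1401718 209.504704 ]
```

View pics/over.png

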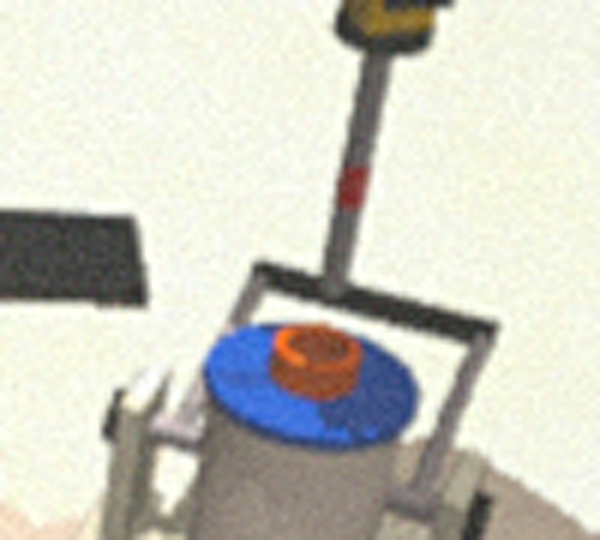

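The picture shows the probe over the cup with its tip at about (385.7,198.4), slightly right of the prediction. The stem may lean a degree or two in the grip, so I'll fit the stem line in this view.

```bash
cat >> h.py <<'E'
def stem(im,axis,pos,d0,d1):
    "fit stem centres in side image at distances d (m past TCP) along the predicted axis; offset in mm across image"
    c=cv2.cvtColor(im,cv2.COLOR_BGR2GRAY).astype(np.float32); out=[]
    for d in np.arange(d0,d1,.002):
        p=proj('side',pos+axis*d); q=proj('side',pos+axis*(d+.01)); t=(q-p)/np.linalg.norm(q-p); n=np.array([-t[1],t[0]])
        k=np.arange(-7,7.01,.25); g=cv2.remap(c,(p[0]+k*n[0]).astype(np.float32),(p[1]+k*n[1]).astype(np.float32),1)[:,0]
        bg=np.median(np.r_[g[:8],g[-8:]]); w=np.clip(bg-g-12,0,None)
        K,r_,t_=cam('side'); mm=1000*(r_@(pos+axis*d)+t_)[2]/K[0,0]
        if w.sum()>0: out.append((d,(w*k).sum()/w.sum()*mm))
    o=np.array(out); a,b=np.polyfit(o[:,0],o[:,1],1); res=o[:,1]-np.polyval([a,b],o[:,0])
    print('n sideways world dir',(cam('side')[1].T@[n[0],n[1],0]).round(2),'slope rad',round(a/1000,4),'off band',round(a*.0736+b,2),'tip',round(a*.1186+b,2),'rms',res.std().round(2))
E
python3 - <<'E'
from h import *
r=R.from_rotvec(get_state()['tool_rot']).as_matrix(); stem(cv2.imread('pics/side4.png'),r[:,0],get_state()['position'],.04,.114)
r=R.from_rotvec([.577,1.489,-.569]).as_matrix(); stem(cv2.imread('pics/side3.png'),r[:,0],np.array([.5256,.2062,.2756]),.07,.112)
E
```

```text
n sideways world dir [0.83 0.53 0.14] slope rad 0.0134 off band 0.18 tip 0.78 rms 1.34
n sideways world dir [ 0.76  0.65 -0.05] slope rad -0.0011 off band -1.36 tip -1.41 rms 0.22
```

Run:
```python
from h import *
r=R.from_rotvec(get_state()['tool_rot']).as_matrix()
for a,b in((.045,.1),(.045,.08),(.06,.1)): stem(cv2.imread('pics/side4.png'),r[:,0],get_state()['position'],a,b)
# mouth: collar hull in side: level rim centre; check left/right extents
c,h,m=hull(cv2.imread('pics/side4.png'),*OR,RC['side']); print(c,h.min(0),h.max(0))
for z in (.101,.115):
    w=np.array([proj('side',[.4697+.016*np.cos(a),-.186+.016*np.sin(a),z]) for a in np.linspace(0,6.28,60)]); print(z,w.min(0),w.max(0))
    w=np.array([proj('top',[.4697+.016*np.cos(a),-.186+.016*np.sin(a),z]) for a in np.linspace(0,6.28,60)]); print(' top',w.min(0),w.max(0))
c,h,m=hull(cv2.imread('pics/top2.png'),*OR,RC['top']); print('top',c,h.min(0),h.max(0))
```

```text
n sideways world dir [0.83 0.53 0.14] slope rad -0.0069 off band -0.04 tip -0.35 rms 0.11
n sideways world dir [0.83 0.53 0.14] slope rad -0.0057 off band -0.02 tip -0.28 rms 0.12
n sideways world dir [0.83 0.53 0.14] slope rad -0.0094 off band -0.0 tip -0.42 rms 0.11
[382.1401718 209.504704 ] [375.125 203.625] [389.375 215.625]
0.101 [373.88494915 209.26305454] [388.83110445 217.42766201]
 top [343.37805266 243.80764456] [355.63215397 256.02512892]
0.115 [374.92109834 203.92437303] [390.00594274 212.00157947]
 top [344.12176578 243.1198397 ] [356.50310959 255.46108449]
top [350.14473065 249.54257822] [344.875 244.375] [355.875 254.875]
```

The fit gives a lean of 0.4° and an offset under 0.5 mm. Camera and contact estimates put the port at about (0.4697,-0.1866). Centre now.

play_rows([
  {"claw": 1, "linear": [0, -0.07, 0.12], "rotation": [0, 0, 0]},
  {"claw": 1, "linear": [0, 0, 0], "rotation": [0, 0, 0]},
  {"claw": 1, "linear": [0, 0, 0], "rotation": [0, 0, 0]},
  {"claw": 1, "linear": [0, 0, 0], "rotation": [0, 0, 0]},
])

```text
time: 17.18
position: [0.4698, -0.1868, 0.2581]
tool_rot: [0.572, 1.495, -0.567]
ft_force: [0.3, -0.8, 0.1]
grip_width: 0.278
```

Run:
```python
from h import *
go([.4697,-.1866,.1886],-42)
```

```text
t 17.18 pos [ 0.4698 -0.1868  0.2581] jaw az -41.7 width 0.278 F [ 0.3 -0.8  0.1]
lin total [ 2.78 -0.   -0.01] lin after turn [ 2.78  0.   -0.01] rot [ 0.0033 -0.0008 -0.0019]
```

play_rows([
  {"claw": 1, "linear": [0.15, 0, 0], "rotation": [0, 0, 0]},
  {"claw": 1, "linear": [0.15, 0, 0], "rotation": [0, 0, 0]},
  {"claw": 1, "linear": [0.15, 0, 0], "rotation": [0, 0, 0]},
  {"claw": 1, "linear": [0.15, 0, 0], "rotation": [0, 0, 0]},
  {"claw": 1, "linear": [0, 0, 0], "rotation": [0, 0, 0]},
])

```text
time: 17.6
position: [0.4696, -0.1868, 0.2414]
tool_rot: [0.572, 1.495, -0.567]
ft_force: [0.3, 0.2, -0.7]
grip_width: 0.271
```

Run:
```python
from h import *
go([.4697,-.1866,.1886],-42)
I=get_image('side'); cv2.imwrite('pics/side5.png',I)
r=R.from_rotvec(get_state()['tool_rot']).as_matrix(); stem(I,r[:,0],get_state()['position'],.045,.085)
c=cv2.resize(I[170:240,340:430],None,fx=7,fy=7,interpolation=cv2.INTER_CUBIC)
cv2.imwrite('pics/over2.png',cv2.convertScaleAbs(c,alpha=1.6))
```

```text
t 17.6 pos [ 0.4696 -0.1868  0.2414] jaw az -41.7 width 0.271 F [ 0.3  0.2 -0.7]
lin total [ 2.11  0.   -0.  ] lin after turn [ 2.11  0.01 -0.  ] rot [ 0.0031 -0.001  -0.0019]
n sideways world dir [0.83 0.53 0.14] slope rad -0.0039 off band -0.23 tip -0.4 rms 0.09
```

View pics/over2.png

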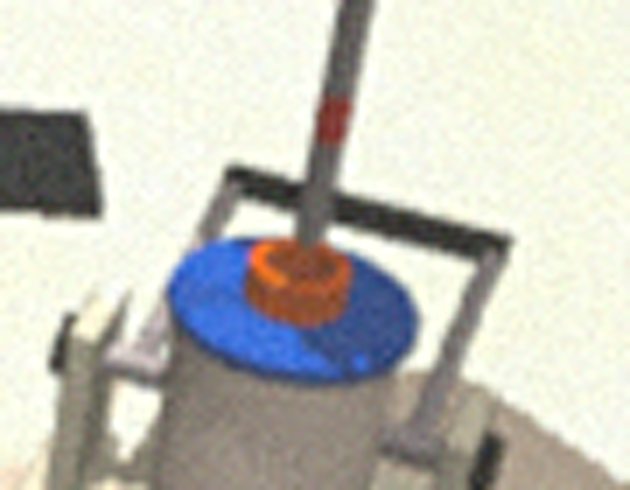

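Run:
```python
from h import *
I=cv2.imread('pics/side5.png'); s=get_state(); r=R.from_rotvec(s['tool_rot']).as_matrix(); f=lambda d:s['position']+r[:,0]*d
h=cv2.cvtColor(I,cv2.COLOR_BGR2HSV).astype(int); 
m=((h[...,0]>168)|(h[...,0]<6))&(h[...,1]>110); m[:180]=0;m[192:]=0;m[:,:380]=0;m[:,395:]=0
y,x=np.nonzero(m); print('red',len(x),x.mean(),y.mean(),'pred',proj('side',f(.0736)))
for d in (.06,.075,.09,.1,.11,.1186): print(d,proj('side',f(d)).round(2))
for v in (176,180,190,194,200,202,204): print(v,[int(a) for a in cv2.cvtColor(I,cv2.COLOR_BGR2GRAY)[v,376:398]])
for v in range(203,216,2): print(v,'hsv',[(int(a),int(b),int(c)) for a,b,c in h[v,372:393]] if v in(207,) else np.nonzero(((h[v]-[10,0,0])[:,0].__abs__()<9)&(h[v][:,1]>110))[0])
```

```text
red 17 387.2352941176471 186.58823529411765 pred [386.89398633 186.46578412]
0.06 [388.08 180.76]
0.075 [386.77 187.05]
0.09 [385.49 193.21]
0.1 [384.65 197.25]
0.11 [383.82 201.24]
0.1186 [383.11 204.64]
176 [155, 155, 154, 157, 154, 157, 155, 156, 156, 159, 149, 89, 59, 62, 55, 82, 130, 160, 155, 151, 152, 154]
180 [156, 154, 156, 153, 157, 156, 154, 159, 156, 146, 105, 57, 53, 62, 70, 114, 160, 160, 154, 157, 154, 155]
190 [154, 155, 153, 155, 158, 153, 156, 147, 102, 52, 57, 55, 73, 124, 160, 155, 154, 155, 152, 155, 154, 152]
194 [74, 98, 110, 131, 136, 151, 154, 116, 58, 57, 64, 72, 113, 156, 161, 154, 153, 155, 153, 152, 154, 153]
200 [160, 160, 154, 130, 114, 102, 70, 55, 63, 66, 57, 51, 36, 33, 35, 32, 36, 41, 33, 42, 47, 48]
202 [157, 159, 160, 158, 159, 146, 81, 57, 60, 63, 85, 121, 116, 106, 83, 64, 49, 39, 37, 34, 35, 31]
204 [64, 80, 85, 80, 76, 80, 61, 56, 61, 74, 100, 143, 153, 161, 160, 161, 164, 153, 138, 109, 108, 88]
203 hsv []
205 hsv [376 377 378 379 380 381 382 383 384 385 386]
207 hsv [(110, 181, 138), (109, 198, 138), (110, 178, 135), (144, 82, 99), (9, 196, 159), (10, 219, 150), (9, 156, 98), (8, 158, 84), (9, 159, 85), (8, 157, 86), (8, 146, 89), (10, 174, 82), (9, 138, 83), (11, 169, 77), (11, 170, 72), (11, 161, 79), (10, 190, 98), (3, 144, 99), (119, 90, 79), (108, 147, 87), (106, 74, 100)]
209 hsv [376 377 378 379 380 381 382 383 384 385 386 387 388 389]
211 hsv [375 376 377 378 379 380 381 382 383 384 385 386 387 388]
213 hsv [377 378 379 380 381 382 383 384 385 386 387 388]
215 hsv [381 382 383 384 385 386]
```

Numerically, the stem sits about 0.3 px right of the prediction and about 1 mm right of the collar centre. I'll nudge it 0.7 mm left (tool +y) while lowering.

play_rows([
  {"claw": 1, "linear": [0, 0.03, 0], "rotation": [0, 0, 0]},
  {"claw": 1, "linear": [0.1, 0, 0], "rotation": [0, 0, 0]},
  {"claw": 1, "linear": [0.15, 0, 0], "rotation": [0, 0, 0]},
  {"claw": 1, "linear": [0.15, 0, 0], "rotation": [0, 0, 0]},
  {"claw": 1, "linear": [0.15, 0, 0], "rotation": [0, 0, 0]},
  {"claw": 1, "linear": [0, 0, 0], "rotation": [0, 0, 0]},
])

```text
time: 18.15
position: [0.4706, -0.1862, 0.2267]
tool_rot: [0.572, 1.494, -0.567]
ft_force: [-0.4, -0.3, -1.1]
grip_width: 0.274
```

Run:
```python
from h import *
go([.4703,-.1864,.1886],-42)
```

```text
t 18.15 pos [ 0.4706 -0.1862  0.2267] jaw az -41.7 width 0.274 F [-0.4 -0.3 -1.1]
lin total [ 1.53 -0.02 -0.  ] lin after turn [ 1.53 -0.01 -0.  ] rot [ 0.0032 -0.0005 -0.0022]
```

play_rows([
  {"claw": 1, "linear": [0.15, -0.01, 0], "rotation": [0, 0, 0]},
  {"claw": 1, "linear": [0.15, 0, 0], "rotation": [0, 0, 0]},
  {"claw": 1, "linear": [0.15, 0, 0], "rotation": [0, 0, 0]},
  {"claw": 1, "linear": [0.15, 0, 0], "rotation": [0, 0, 0]},
  {"claw": 1, "linear": [0.15, 0, 0], "rotation": [0, 0, 0]},
  {"claw": 1, "linear": [0, 0, 0], "rotation": [0, 0, 0]},
])

```text
time: 18.65
position: [0.4702, -0.1863, 0.2056]
tool_rot: [0.572, 1.495, -0.567]
ft_force: [-0.6, 0.3, -1.5]
grip_width: 0.273
```

Run:
```python
from h import *
go([.4703,-.1864,.1886],-42)
```

```text
t 18.65 pos [ 0.4702 -0.1863  0.2056] jaw az -41.7 width 0.273 F [-0.6  0.3 -1.5]
lin total [ 0.68 -0.    0.01] lin after turn [0.68 0.   0.01] rot [ 0.0032 -0.0008 -0.0019]
```

play_rows([
  {"claw": 1, "linear": [0.15, 0, 0], "rotation": [0, 0, 0]},
  {"claw": 1, "linear": [0.15, 0, 0], "rotation": [0, 0, 0]},
  {"claw": 1, "linear": [0.15, 0, 0], "rotation": [0, 0, 0]},
  {"claw": 1, "linear": [0.15, 0, 0], "rotation": [0, 0, 0]},
  {"claw": 1, "linear": [0, 0, 0], "rotation": [0, 0, 0]},
  {"claw": 1, "linear": [0, 0, 0], "rotation": [0, 0, 0]},
  {"claw": 1, "linear": [0, 0, 0], "rotation": [0, 0, 0]},
])

```text
time: 19.23
position: [0.4701, -0.1863, 0.1887]
tool_rot: [0.572, 1.495, -0.567]
ft_force: [-1.0, -0.0, -1.6]
grip_width: 0.273
```

Run:
```python
from h import *
go([.4703,-.1864,.1886],-42)
I=get_image('side'); cv2.imwrite('pics/side6.png',I); T=get_image('top'); cv2.imwrite('pics/top6.png',T)
s=get_state(); r=R.from_rotvec(s['tool_rot']).as_matrix(); stem(I,r[:,0],s['position'],.04,.06)
print('pred band',proj('side',s['position']+r[:,0]*.0736),'mouth',proj('side',[.4697,-.1866,.115]))
c=cv2.resize(I[180:230,360:410],None,fx=12,fy=12,interpolation=cv2.INTER_CUBIC)
cv2.imwrite('pics/fin.png',cv2.convertScaleAbs(c,alpha=1.7))
```

```text
t 19.23 pos [ 0.4701 -0.1863  0.1887] jaw az -41.7 width 0.273 F [-1.  -0.  -1.6]
lin total [ 0.   -0.    0.01] lin after turn [ 0.   -0.    0.01] rot [ 0.0031 -0.0009 -0.0017]
n sideways world dir [0.83 0.53 0.14] slope rad -0.3972 off band -10.09 tip -27.97 rms 5.3
pred band [382.20024554 207.68528794] mouth [382.5672408  207.79158892]
```

View pics/fin.png

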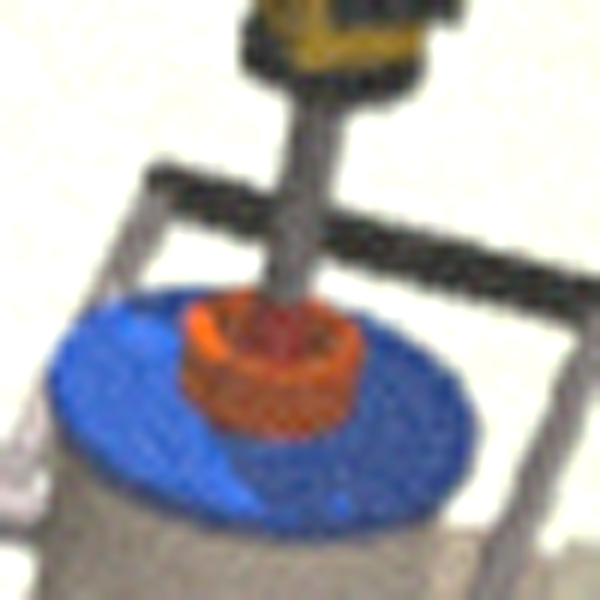

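The picture shows the red band in the mouth at crop (281,330), rim centre about (273,332), with a gap all round. I'll check the sideways offset numerically.

Run:
```python
from h import *
I=cv2.imread('pics/side6.png'); h=cv2.cvtColor(I,cv2.COLOR_BGR2HSV).astype(int); g=cv2.cvtColor(I,cv2.COLOR_BGR2GRAY)
for v in (190,191,192,193,200,201,202): print(v,[int(a) for a in g[v,379:392]])
s=get_state(); r=R.from_rotvec(s['tool_rot']).as_matrix()
for d in (.03,.04,.05,.06): print(d,proj('side',s['position']+r[:,0]*d).round(2))
for v in range(204,213): 
    o=np.nonzero((abs(h[v,:,0]-8)<9)&(h[v,:,1]>110))[0]; o=o[(o>365)&(o<400)]; red=np.nonzero(((h[v,:,0]>172)|(h[v,:,0]<4)))[0]; red=red[(red>376)&(red<389)]
    print(v,o.min() if len(o) else None,o.max() if len(o) else None,'red',red)
I=cv2.imread('pics/side4.png'); h=cv2.cvtColor(I,cv2.COLOR_BGR2HSV).astype(int)
print([tuple(map(int,p)) for p in h[208,373:379]],[tuple(map(int,p)) for p in h[208,386:392]])
```

```text
190 [158, 156, 157, 158, 144, 70, 50, 59, 63, 95, 150, 163, 161]
191 [157, 156, 156, 155, 136, 56, 51, 59, 63, 103, 158, 163, 156]
192 [161, 161, 159, 153, 115, 57, 53, 64, 68, 113, 161, 158, 155]
193 [164, 162, 161, 151, 108, 55, 53, 58, 77, 126, 158, 159, 161]
200 [133, 114, 105, 62, 55, 64, 63, 52, 35, 32, 32, 28, 38]
201 [164, 165, 145, 71, 58, 67, 59, 75, 82, 49, 40, 38, 32]
202 [163, 162, 134, 52, 56, 59, 71, 105, 135, 115, 102, 82, 55]
0.03 [385.81 190.27]
0.04 [384.97 194.35]
0.05 [384.13 198.38]
0.06 [383.3  202.36]
204 379 380 red [385]
205 376 386 red [381 384]
206 376 388 red [381 382 383 384]
207 376 389 red [382 384]
208 376 389 red [380 382 383 384]
209 376 389 red [382 383 384]
210 376 389 red []
211 375 388 red []
212 376 388 red []
[(109, 190, 142), (111, 166, 132), (142, 84, 79), (9, 189, 120), (11, 218, 150), (10, 199, 132)] [(11, 111, 69), (8, 147, 71), (10, 186, 100), (8, 163, 100), (146, 57, 67), (112, 153, 80)]
```

The side-view error at the mouth is at most 0.3 px (about 0.6 mm), and band height matches the mouth row (207.7 against 207.8). The arm is still with no contact force, so I hand in.

Run:
```python
from h import *
print(abs(get_state()['qd']).max().round(4)); print(close_job())
```

```text
0.0029
the job is handed in; nothing more can be done
None
```

I carried out the whole task and handed it in at about 19 s of the 58 s allowed. The hand-in gave no verdict.

- **Cup tilt:** I lifted the black bar until the cup leaned about 0.51 rad (29°), from the bar's path and the lid's shift. I held it there for about 1.4 s, then pressed it back onto its hard stop (felt at 21 N). The collar's image position confirmed it was level.
- **Probe:** I lifted the yellow-handled probe from the stand nearest the base. I then lowered it into the guide hole in stages, with no contact felt.
- **Last checks:**
  - Red band within about 2 mm of the mouth height.
  - Stem within about 0.6 mm of the hole centre sideways in the side view.
  - Lean about 0.4°, last fitted above the hole; the fit on the final picture failed because the handle bar was behind the stem, so I read the stem edges by hand.
  - Arm still, firm grip.
- **Less certain:** centring along the side camera's line of sight could not be seen directly. It rests on camera triangulation and the bar contact, and the port estimates differed by about 1 mm.
- **Bystanders:** I never moved near the tube rack, phone or tub, but I did not re-measure them at the end.

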